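# Load the press dies and open the air

## Task

Set up the eyelet press: take the three loose steel dies one by one and drop each, stem up, into the bore of the die carrier that matches its foot, so that it sits fully down; then open the air valve half way, its lever at 45 degrees between shut (across the pipe) and open (along the pipe). Keep the air shut until all three dies are in, and leave the die that is already in the carrier, the thread spool, the nail jar and the polish tin where they are.

Things in the scene. Friction and masses are not known exactly. Their poses are not given: they have to be found in the camera images.
- die_small: small bare steel die with a round foot 26 mm in diameter; its origin is the centre of its underside, z up along the stem. The foot is 16 mm high; on it stands a round 18 mm stem 24 mm high (top at 40 mm), to be gripped from above. Stands upright on the bench at the start.
- die_large: large bare steel die with a round foot 42 mm in diameter; its origin is the centre of its underside, z up along the stem. The foot is 16 mm high; on it stands a round 18 mm stem 24 mm high (top at 40 mm), to be gripped from above. Stands upright on the bench at the start.
- die_square: bare steel die with a square foot 32 x 32 mm; its origin is the centre of its underside, z up along the stem. The foot is 16 mm high; on it stands a square 18 x 18 mm (flats parallel to the foot's) stem 24 mm high (top at 40 mm), to be gripped from above. Stands upright on the bench at the start. x and y are parallel to the foot's sides.
- carrier: fixed dark steel die carrier block 134 x 134 x 30 mm with four blind bores 14 mm deep at (+-31, +-31) mm from its centre, standing on the bench at any yaw; origin: centre of its underside. A seated die's origin is at 16 mm above the bench.
- bore_small (a point): centre of the mouth (top face, 30 mm above the bench) of the carrier's round bore 30 mm in diameter, for the small die; axes are the carrier's
- bore_large (a point): centre of the mouth of the carrier's round bore 46 mm in diameter, for the large die; axes are the carrier's
- bore_square (a point): centre of the mouth of the carrier's square bore 36 x 36 mm, sides parallel to the carrier's x and y, for the square die; axes are the carrier's
- die_loaded: fourth steel die, round foot 34 mm, round 18 mm stem with its top 26 mm above the carrier's top face, already sitting in the carrier's fourth bore (round, 38 mm); stays there; origin: centre of its underside
- air_lever (a joint): air valve lever, rad: 0 = shut, lever across the pipe; 1.571 = fully open, lever along the pipe; 0.785 = half. It turns counter-clockwise seen from above as it opens and stays where it is left (about 1 N at its end). It starts shut or nearly shut.
- valve_axis (a point): point on the lever's vertical turning axis at the height of the lever's bar (72 mm above the bench). Axes are the fixed valve's: the pipe (copper, 22 mm thick, top 43 mm above the bench) runs along y; a clear filter bowl 72 mm high, 36 mm in diameter, stands on it 70 mm along +y; when shut, the lever points along -x.
- lever_grip (a point): grip point in the steel lever's bar, 78 mm from the turning axis; the bar is 12 mm wide, 12 mm high (66 to 78 mm above the bench), ends 95 mm from the axis; free air below it. Axes turn with the lever: -x points outward along the bar.
- spool: bystander: wooden thread spool standing upright, 38 mm in diameter, 43 mm high; origin: centre of its underside
- jar: bystander: glass jar of nails, 58 mm in diameter, 62 mm high; origin: centre of its underside
- tin: bystander: flat polish tin, 67 mm in diameter, 24 mm high; origin: centre of its underside
Not all that is in view belongs to the job. There is more than one size of the carrier; the one meant has the size given above. What is shaped like the die_square but pink is not meant.

How it is judged:
On the way, in this order (a step that is already met when the one before it is completed fails the run):
1. all three dies sit fully down in their own bores (horizontal distance between die_small and bore_small below 0.004 m and z of die_small in the frame of bore_small below -0.011 m and angle between each of die_small, die_large, die_square's own z axis and vertical below 0.1 rad and horizontal distance between die_large and bore_large below 0.004 m and z of die_large in the frame of bore_large below -0.011 m and horizontal distance between die_square and bore_square below 0.004 m and z of die_square in the frame of bore_square below -0.011 m), for 0.2 s.
2. the air valve is half open (value of joint air_lever between 0.655 and 0.915 rad), for 0.2 s.
At the end, for the whole second after the job is handed in: Each die upright (0.1 rad) in its own bore, within 4 mm of its centre and at least 11 mm below the carrier's top; air lever at 0.785 +- 0.13 rad; the loaded die within 6 mm, and spool, jar and tin within 15 mm, of where they started; dies at rest (under 20 mm/s) (all of step 1 and all of step 2 and linear speed of each of die_small, die_large, die_square below 0.02 m/s and distance of die_loaded from where it was at the start of the episode below 0.006 m and distance of each of spool, jar, tin from where it was at the start of the episode below 0.015 m); the robot touches nothing.
It fails at once if the air valve is opened (beyond 0.5 rad) before all three dies are in (value of joint air_lever above 0.5 rad and not (horizontal distance between die_small and bore_small below 0.004 m and z of die_small in the frame of bore_small below -0.011 m and angle between each of die_small, die_large, die_square's own z axis and vertical below 0.1 rad and horizontal distance between die_large and bore_large below 0.004 m and z of die_large in the frame of bore_large below -0.011 m and horizontal distance between die_square and bore_square below 0.004 m and z of die_square in the frame of bore_square below -0.011 m)).
It fails at once if a bystander (spool, jar or tin) is moved more than 15 mm (distance of any of spool, jar, tin from where it was at the start of the episode above 0.015 m).
It fails at once if the die already loaded is lifted or pushed out of place (more than 6 mm) (distance of die_loaded from where it was at the start of the episode above 0.006 m).
It also fails if it takes over 70 s, if anything falls off the work surface, if the arm or the gripper's body presses on something with over 40 N, if the wrist force passes 120 N, or if a joint passes its speed limit or range.

## Robot

A 6-joint arm with a two-finger parallel gripper is mounted at the origin on the work surface. World frame = base frame: x ahead of the robot, y to its left, z up, the work surface at z = 0. Lengths are in m, angles in rad, forces in N, time in s.
With the tool pointing down it reaches from about 0.25 to 0.725 m from the base axis. Payload 4 kg.
Tool frame: the origin (TCP) lies at the very end of the fingers, on their centre line; the grasp point (between the pads) lies 19 mm behind it; z points along the fingers, y is the line along which they close (so a half turn about z gives the same grasp; the last joint's range is limited). The gripper opens to 85 mm and grips with 20 to 120 N. Pads are 22 mm wide; open, the fingers measure 114 mm over their backs; the gripper's body (76 mm by 85 mm) begins 54 mm behind the grasp point. The pads swing forward as they close: fully open they stand 13 mm farther back than shut.
Start: joints at [-1.105, 0.241, 0.005, 1.335, 0, 1.571], TCP at [0.225, -0.447, 0.231] pointing down, gripper open.
Joint ranges: [-2.72, 2.72], [-1.05, 1.87], [-1.09, 1.28], [-1.99, 2.15], [-1.42, 1.44], [-3.14, 3.14]. Speed limits (rad/s): [2.79, 2.79, 3.14, 3.14, 3.14, 3.14].

## Interface

Orientations are given as a unit quaternion [x, y, z, w].
In Python, from workcell import monitor, viewer, job gives the robot as it stands.
- The arm moves only by the tool arm_command, never from a script. Its argument "increments" is a list of rows, each an object of numbers: "dx", "dy", "dz": the shift along the tool's x, y, z in cm; "wx", "wy", "wz": the turn, a rotation vector about the tool's x, y, z in rad; "grip": the finger opening in cm, from 0 to 8.54. In form: [{"dx": .., "dy": .., "dz": .., "wx": .., "wy": .., "wz": .., "grip": ..}, ...]. A call has 1 to 10 rows; each row is the pose to reach, as a shift and turn from the pose commanded when the call began, along the tool's axes at that moment; what a row does not reach only later rows make up. A row lasts 1/10 s, in which the tool goes at most 50 mm and 8.59 degrees, less where a joint would pass 70% of its speed; a pose out of reach is approached as far as the arm can. A call with a gripper value outside its range is refused whole. The fingers move at their own pace and stop on an object; the grip force is fixed at half the most. Time passes only in rows, so rows that repeat a pose let the fingers close. It gives the time, the measured TCP pose, the force, the opening and the grip force at its end, in the units of the state.
- monitor.get_obs(): the state, without advancing time (a new reading comes with each control period).
- viewer.camera(name): name is "scene" or "side" or "wrist"; returns (picture, depth): 480x640x3 uint8, red, green, blue; 480x640 float32, m along the optical axis (not along the pixel's ray), 0 where there is no reading.
- viewer.get_calibration(name): a dict with "fovy" (degrees; the focal length in pixels is half the picture's height over the tangent of half this angle, whatever the lens; pixels are square), "cx", "cy" (the principal point, pixels), "dist_coeffs" ([k1, k2, p1, p2, k3] as OpenCV has them; the pictures are not rectified), "view" (4x4, takes a point from world to camera coordinates). Camera axes: x right, y up, looking along -z (the intrinsics and any distortion apply to the point x, -y, -z); pixel columns grow to the right and rows downward; lengths in m; the calibration is good to about 2 mm. A picture is of the moment at which its call begins: read the wrist's pose just before it. get_calibration takes no time and is no camera call; for the wrist camera it gives the pose at the moment of the call.
- job.job_done(): hands the job in; it is judged then, once.
The state is a dict: "clock": time; "joint_pos": joint angles; "joint_vel": joint speeds; "tau": joint torques, N m; "eef_pos": TCP position; "tool_rot": TCP orientation; "ft_force": force on the tool from outside, world axes, zero at the start; "ft_torque": the same for the moment, N m; "grip_width": finger opening in m; "grasp_force": force on a finger pad.
Only numpy, scipy, OpenCV 4.12 (cv2) and the standard library are available. Lean on these libraries where they do the work, as an engineer would, in place of code of your own. Each camera call takes 0.05 s, during which the arm holds its last target. There are 200 camera calls.

## Working session

There is one attempt and no reset: what is moved stays moved. The work goes in short steps, Python scripts to look and compute and a tool call to move; the robot and the scene stay as the last step left them, time stands still between calls to the robot, and variables do not carry over. Pictures are saved under pics/ and viewed, at most 10 in all, crops included, and the job is handed in when it is done.

Besides the shell and the picture viewer there is one more tool, called by a JSON object that holds its "name" and its "arguments", one argument or row to a line. arm_command: Moves the arm, as the interface text tells. Its arguments: {"type":"object","properties":{"increments":{"type":"array","items":{"type":"object","properties":{"dx":{"type":"number"},"dy":{"type":"number"},"dz":{"type":"number"},"wx":{"type":"number"},"wy":{"type":"number"},"wz":{"type":"number"},"grip":{"type":"number"}}}}},"required":["increments"]}

```bash
mkdir -p pics; cat > h.py <<'E'
import numpy as np, cv2
from workcell import monitor, viewer, job
def snap(n):
    c=viewer.get_calibration(n); p,d=viewer.camera(n); return p,d,c
def K(c,h=480):
    f=h/2/np.tan(np.radians(c["fovy"])/2); return np.array([[f,0,c["cx"]],[0,f,c["cy"]],[0,0,1]])
def cloud(d,c):
    v,u=np.mgrid[0:480,0:640].astype(np.float32)
    q=cv2.undistortPoints(np.stack([u.ravel(),v.ravel()],1)[:,None],K(c),np.array(c["dist_coeffs"],float))[:,0]
    z=d.ravel(); P=np.stack([q[:,0]*z,-q[:,1]*z,-z,np.ones_like(z)],1)
    W=P@np.linalg.inv(np.array(c["view"])).T
    W[z<=0]=np.nan
    return W[:,:3].reshape(480,640,3)
def save(n,p): cv2.imwrite("pics/"+n+".png",cv2.cvtColor(p,cv2.COLOR_RGB2BGR))
E
python3 - <<'E'
from h import *
for n in("scene","side"):
    p,d,c=snap(n); save(n,p); np.savez(n,p=p,d=d,W=cloud(d,c)); print(n,c["fovy"],c["dist_coeffs"],np.linalg.inv(c["view"])[:3,3].round(3))
print(monitor.get_obs())
E
```

```text
scene 46.375452984412505 [-0.01633635  0.          0.          0.          0.        ] [0.989 0.172 0.927]
side 56.625251675458145 [-0.01321386  0.          0.          0.          0.        ] [0.387 0.894 0.565]
{'clock': 0.1, 'joint_pos': array([-1.10499307e+00,  2.41380589e-01,  3.84811470e-03,  1.33521906e+00,
       -1.65651444e-05,  1.57080616e+00]), 'joint_vel': array([ 9.28310843e-05, -2.11460188e-03,  1.32101374e-03,  2.47239995e-04,
        6.77518645e-04,  1.99995425e-03]), 'tau': array([ 5.38615750e-04, -3.73138404e+01,  2.53010184e+01,  1.08302161e-02,
       -7.91237267e-05,  1.21291512e-05]), 'eef_pos': array([ 0.22430567, -0.4462153 ,  0.23047641]), 'tool_rot': array([ 9.73001460e-01,  2.30796888e-01, -2.33696626e-04, -9.49297834e-04]), 'ft_force': array([-0.52296676,  0.1462766 , -0.11176358]), 'ft_torque': array([-0.02345293,  0.00258983,  0.03700491]), 'grasp_force': 0.0, 'grip_width': 0.08556667394891433}
```

View pics/scene.png

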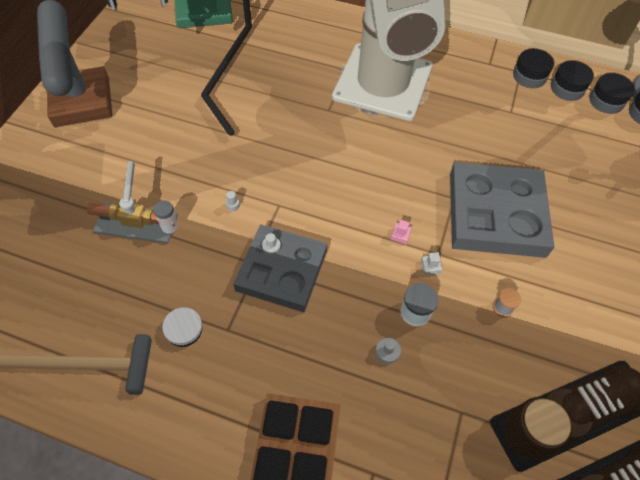

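View pics/side.png

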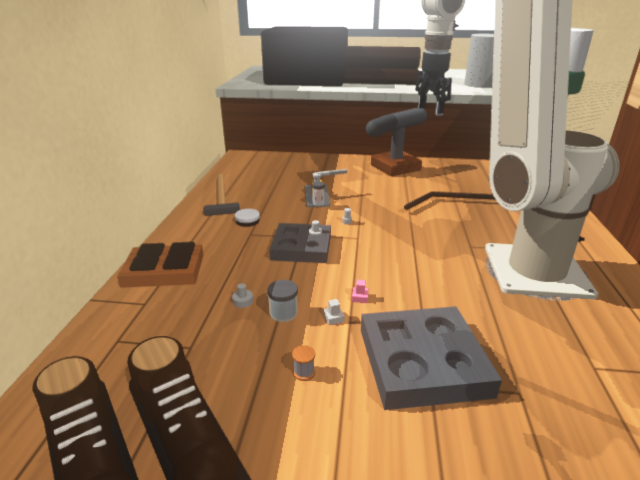

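Scene picture: carriers at (282,267) (has the loaded die at (271,243)) and (500,210) (larger decoy). Square dies are at (432,262) (steel) and (402,231) (pink, not meant). Small die at (232,200), large die at (388,350), lever at (129,180), bowl at (165,215), jar at (418,303), spool at (508,300), tin at (182,326).

```bash
python3 - <<'E'
from h import *
D=np.load("scene.npz"); W=D["W"]; p=D["p"]
def sel(u,v,r,z0,z1):
    w=W[v-r:v+r,u-r:u+r].reshape(-1,3); return w[(w[:,2]>z0)&(w[:,2]<z1)]
def rect(w): return cv2.minAreaRect((w[:,:2]*1000).astype(np.float32))
for n,u,v,r in (("A",282,267,60),("B",500,210,65)):
    w=sel(u,v,r,.022 if n=="A" else .02,.036 if n=="A" else .08); print(n,rect(w),np.median(w[:,2]))
for n,u,v,r in (("small",232,200,14),("large",388,350,18),("square",432,262,16),("pink",402,231,14),("loaded",271,243,14)):
    for z0,z1 in ((.006,.022),(.032,.048),(.050,.062)):
        w=sel(u,v,r,z0,z1)
        if len(w)>8: print(n,z0,len(w),rect(w),w.mean(0).round(4))
w=sel(129,185,45,.064,.09); print("lever",rect(w),len(w))
w=sel(165,215,18,.055,.09); print("bowl",rect(w),w[:,2].max())
for n,u,v,r,z in(("jar",418,300,25,.05),("spool",508,298,16,.035),("tin",182,326,25,.018)):
    w=sel(u,v,r,z,.1); print(n,rect(w),w[:,2].max())
a=cv2.resize(p[150:380,80:340],None,fx=2.3,fy=2.3,interpolation=cv2.INTER_CUBIC)
save("crop1",a)
E
```

```text
A ((543.9017333984375, -37.38841247558594), (137.40147399902344, 135.2420654296875), 1.8380526304244995) 0.029671053033667683
B ((307.926025390625, 304.50390625), (239.26710510253906, 221.13232421875), 13.708602905273438) 0.03966419013933403
small 0.006 89 ((444.2968444824219, -179.7270965576172), (21.965354919433594, 24.696712493896484), 33.416160583496094) [ 0.4472 -0.1784  0.0146]
small 0.032 74 ((441.7934265136719, -180.98956298828125), (18.490711212158203, 16.37274932861328), 22.686107635498047) [ 0.4428 -0.1806  0.0385]
large 0.006 374 ((631.0020141601562, 191.5950469970703), (41.037296295166016, 41.407535552978516), 77.7448501586914) [0.6346 0.1916 0.0154]
large 0.032 99 ((631.0756225585938, 191.79742431640625), (16.926448822021484, 17.038042068481445), 12.621793746948242) [0.6316 0.1917 0.0392]
square 0.006 195 ((442.176513671875, 222.9414825439453), (33.2978630065918, 32.42784881591797), 23.0284423828125) [0.4487 0.2217 0.0149]
square 0.032 108 ((440.99853515625, 222.5211639404297), (20.09625244140625, 18.321298599243164), 22.167524337768555) [0.4424 0.2222 0.0392]
pink 0.00
[... 477 characters left out ...]
7596740722656, 18.462657928466797), 83.45752716064453) [ 0.5148 -0.0685  0.0552]
lever ((522.6627197265625, -331.9177551269531), (148.93093872070312, 74.76522827148438), 61.50892639160156) 699
bowl ((532.1589965820312, -273.0713806152344), (36.40744400024414, 34.931983947753906), 59.173912048339844) 0.07576656671213466
jar ((540.8138427734375, 219.19827270507812), (56.83430480957031, 58.28218460083008), 71.54998016357422) 0.06825262226757867
spool ((478.6190185546875, 365.3762512207031), (36.64616775512695, 38.904273986816406), 62.020931243896484) 0.047833034596452495
tin ((712.7855834960938, -155.23443603515625), (66.61089324951172, 65.58245849609375), 49.32173538208008) 0.03156286987443768
```

View pics/crop1.png

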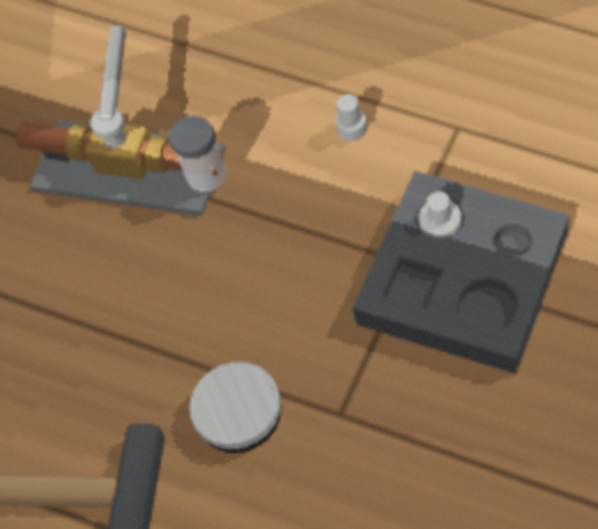

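Crop: the 134 mm carrier with the loaded die at upper left; small round bore upper right, square lower left, large round lower right. Its measured side of 135–137 mm matches the description. First move: to above the carrier for a wrist look.

```bash
cat >> h.py <<'E'
from scipy.spatial.transform import Rotation as R
def plan(x,y,z,yawdeg):
    o=monitor.get_obs(); r=R.from_quat(o["tool_rot"]); T=R.from_euler("z",yawdeg,degrees=True)*R.from_euler("x",180,degrees=True)
    d=r.inv().apply(np.array([x,y,z])-o["eef_pos"])*100; w=(r.inv()*T).as_rotvec()
    print("d",d.round(2),"w",w.round(3),"tcp",o["eef_pos"].round(4),"clock",o["clock"])
E
python3 -c "
from h import *
plan(.50,-.09,.26,0)
plan(.50,-.09,.26,3)"
```

```text
d [ 40.63 -19.45  -2.92] w [-0.002  0.     0.466] tcp [ 0.2243 -0.4462  0.2305] clock 0.1
d [ 40.63 -19.45  -2.92] w [-0.002  0.     0.413] tcp [ 0.2243 -0.4462  0.2305] clock 0.1
```

{"name": "arm_command", "arguments": {
  "increments": [
    {"dx":40.6,"dy":-19.45,"dz":-2.9,"wz":0.466,"grip":4},
    {"dx":40.6,"dy":-19.45,"dz":-2.9,"wz":0.466,"grip":4},
    {"dx":40.6,"dy":-19.45,"dz":-2.9,"wz":0.466,"grip":4},
    {"dx":40.6,"dy":-19.45,"dz":-2.9,"wz":0.466,"grip":4},
    {"dx":40.6,"dy":-19.45,"dz":-2.9,"wz":0.466,"grip":4},
    {"dx":40.6,"dy":-19.45,"dz":-2.9,"wz":0.466,"grip":4},
    {"dx":40.6,"dy":-19.45,"dz":-2.9,"wz":0.466,"grip":4},
    {"dx":40.6,"dy":-19.45,"dz":-2.9,"wz":0.466,"grip":4},
    {"dx":40.6,"dy":-19.45,"dz":-2.9,"wz":0.466,"grip":4},
    {"dx":40.6,"dy":-19.45,"dz":-2.9,"wz":0.466,"grip":4}
  ]
}}

```text
validation failed for argument at $.in...
```

{"name": "arm_command", "arguments": {
  "increments": [
    {"grip":4},
    {"grip":4}
  ]
}}

```text
validation failed for argument at $.in...
```

```bash
python3 - <<'E'
from h import *
p,d,c=snap("wrist"); save("w1",p); W=cloud(d,c); np.savez("w1",p=p,d=d,W=W)
plan(.5,-.09,.26,0); print(np.linalg.inv(c["view"]).round(3),c["fovy"],c["dist_coeffs"])
E
```

```text
d [ 40.63 -19.46  -2.91] w [-0.002  0.     0.466] tcp [ 0.2244 -0.4463  0.2306] clock 0.15
[[ 0.449  0.845  0.289  0.299]
 [-0.894  0.425  0.144 -0.408]
 [-0.001 -0.323  0.946  0.373]
 [ 0.     0.     0.     1.   ]] 63.56342412811402 [-0.03516448  0.          0.          0.          0.        ]
```

View pics/w1.png

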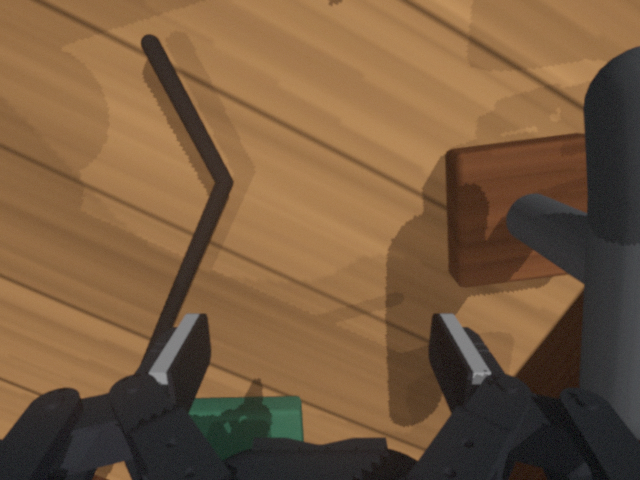

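The wrist picture is still the start view (lamp at (600,200), fingers at (180,360) and (460,360)), because the move was refused. I'll retry with every field filled in.

{"name": "arm_command", "arguments": {
  "increments": [
    {"dx":40.6,"dy":-19.4,"dz":-2.9,"wx":0,"wy":0,"wz":0.466,"grip":4}
  ]
}}

```text
clock: 0.25
eef_pos: [0.2507, -0.4135, 0.2332]
tool_rot: [0.987, 0.16, -0.001, 0.0]
ft_force: [0.8, 1.0, -0.1]
grip_width: 0.0731
grasp_force: 0.0
```

```bash
python3 -c "
from h import *
plan(.56,-.06,.26,0)"
```

```text
d [ 40.5  -23.78  -2.74] w [0.    0.001 0.321] tcp [ 0.2507 -0.4135  0.2332] clock 0.25
```

{"name": "arm_command", "arguments": {
  "increments": [
    {"dx":40,"dy":-23.5,"dz":-2.7,"wx":0,"wy":0,"wz":0.32,"grip":4},
    {"dx":40,"dy":-23.5,"dz":-2.7,"wx":0,"wy":0,"wz":0.32,"grip":4},
    {"dx":40,"dy":-23.5,"dz":-2.7,"wx":0,"wy":0,"wz":0.32,"grip":4},
    {"dx":40,"dy":-23.5,"dz":-2.7,"wx":0,"wy":0,"wz":0.32,"grip":4},
    {"dx":40,"dy":-23.5,"dz":-2.7,"wx":0,"wy":0,"wz":0.32,"grip":4},
    {"dx":40,"dy":-23.5,"dz":-2.7,"wx":0,"wy":0,"wz":0.32,"grip":4},
    {"dx":40,"dy":-23.5,"dz":-2.7,"wx":0,"wy":0,"wz":0.32,"grip":4},
    {"dx":40,"dy":-23.5,"dz":-2.7,"wx":0,"wy":0,"wz":0.32,"grip":4},
    {"dx":40,"dy":-23.5,"dz":-2.7,"wx":0,"wy":0,"wz":0.32,"grip":4},
    {"dx":40,"dy":-23.5,"dz":-2.7,"wx":0,"wy":0,"wz":0.32,"grip":4}
  ]
}}

```text
clock: 1.25
eef_pos: [0.5563, -0.0559, 0.2607]
tool_rot: [1.0, 0.007, 0.0, -0.0]
ft_force: [0.2, -0.7, 0.6]
grip_width: 0.0402
grasp_force: 0.0
```

{"name": "arm_command", "arguments": {
  "increments": [
    {"dx":0,"dy":0,"dz":0,"wx":0,"wy":0,"wz":0,"grip":4},
    {"dx":0,"dy":0,"dz":0,"wx":0,"wy":0,"wz":0,"grip":4},
    {"dx":0,"dy":0,"dz":0,"wx":0,"wy":0,"wz":0,"grip":4},
    {"dx":0,"dy":0,"dz":0,"wx":0,"wy":0,"wz":0,"grip":4}
  ]
}}

```text
clock: 1.65
eef_pos: [0.5537, -0.0603, 0.2613]
tool_rot: [1.0, 0.004, -0.0, 0.0]
ft_force: [-0.1, -0.5, 0.8]
grip_width: 0.04
grasp_force: 0.0
```

```bash
python3 - <<'E'
from h import *
plan(.5,-.09,.26,0)
p,d,c=snap("wrist"); save("w2",p); W=cloud(d,c); np.savez("w2",p=p,d=d,W=W)
E
```

```text
d [-5.39  2.92  0.13] w [0.    0.    0.009] tcp [ 0.5537 -0.0603  0.2613] clock 1.65
```

View pics/w2.png

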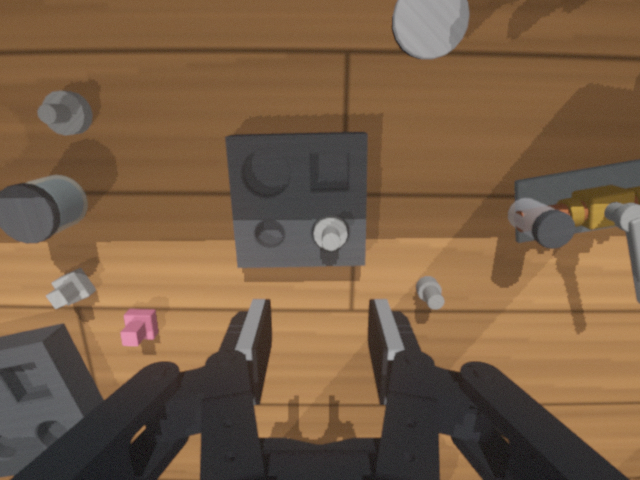

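Wrist picture: carrier centred at (300,200) with loaded die at (330,235), small bore (270,233), large bore (268,172), square bore (330,170). Small die at (430,292), large (65,112), steel square (72,288), pink (138,327), lever (635,250), bowl (545,220).

```bash
cat > m.py <<'E'
from h import *
def rect(w): 
    (a,b),s,t=cv2.minAreaRect((w[:,:2]*1000).astype(np.float32)); return np.round([a,b,*s,t],1)
def win(W,u,v,r,z0,z1):
    w=W[max(v-r,0):v+r,max(u-r,0):u+r].reshape(-1,3); return w[(w[:,2]>z0)&(w[:,2]<z1)]
def bores(W,mask=None,c0=(.544,-.037)):
    m=(W[...,2]>.026)&(W[...,2]<.033)&(np.abs(W[...,0]-c0[0])<.09)&(np.abs(W[...,1]-c0[1])<.09)
    u8=cv2.morphologyEx(m.astype(np.uint8),cv2.MORPH_OPEN,np.ones((3,3)))
    cs,h=cv2.findContours(u8,cv2.RETR_CCOMP,cv2.CHAIN_APPROX_NONE)
    print("top",rect(W[u8>0]),np.median(W[u8>0][:,2]))
    for i,k in enumerate(cs):
        if h[0][i][3]>=0 and cv2.contourArea(k)>150:
            q=W[k[:,0,1],k[:,0,0]]; q=q[np.isfinite(q[:,0])&(q[:,2]>.024)]
            (a,b),r=cv2.minEnclosingCircle((q[:,:2]*1000).astype(np.float32)); print(" hole",round(a,1),round(b,1),round(2*r,1),"rect",rect(q),len(q))
E
python3 - <<'E'
from m import *
W=np.load("w2.npz")["W"]; bores(W)
for n,u,v,r in (("small",430,292,20),("large",65,112,28),("square",72,288,28),("loaded",330,235,20)):
    for z0,z1 in ((.010,.022),(.034,.046),(.050,.062)):
        w=win(W,u,v,r,z0,z1)
        if len(w)>8: print(n,z0,len(w),rect(w),w[:,2].mean().round(4))
w=win(W,605,235,60,.066,.09); print("lever",rect(w))
S=np.load("scene.npz")["W"]; bores(S)
w=win(S,129,180,18,.064,.08); w2=np.array(w); print("lever scene",w.shape)
l=win(S,129,178,45,.064,.084); l=l[l[:,1]<-.31]; print(rect(l)); np.save("lev",l)
E
```

```text
top [544.5 -38.9 134.1 134.7   1.6] 0.030033709834467792
 hole 513.6 -8.8 33.1 rect [513.3  -9.3  30.6  30.3  45.9] 83
 hole 515.3 -71.0 39.9 rect [515.2 -71.   39.   38.3  43.9] 104
 hole 577.5 -69.2 50.6 rect [577.1 -69.2  37.5  37.6   0.6] 146
 hole 576.3 -7.3 48.9 rect [575.1  -7.4  45.8  47.2  26.4] 138
small 0.01 224 [ 445.1 -182.4   20.5   24.1   24.8] 0.0158
small 0.034 237 [ 442.8 -183.2   17.5   17.5   76.4] 0.0396
large 0.01 1122 [630.8 188.3  40.3  39.2   1.4] 0.0158
large 0.034 368 [630.9 189.6  17.1  17.6  82.4] 0.0393
square 0.01 520 [441.4 219.6  32.3  31.8  25.1] 0.0156
square 0.034 318 [441.7 220.2  18.4  19.1  25.6] 0.0392
loaded 0.01 77 [518.5 -70.8  26.3  37.9   4.2] 0.0182
loaded 0.034 61 [520.1 -71.4  17.1   7.3  86.3] 0.0403
loaded 0.05 278 [515.3 -71.1  17.5  16.6  51.1] 0.0557
lever [ 506.5 -317.3  108.5   87.1   16. ]
top [543.7 -37.6 136.7 135.    1.8] 0.029729269777398593
 hole 576.6 -2.7 55.4 rect [575.3  -4.3  51.   48.8  50. ] 87
 hole 573.9 -66.6 57.5 rect [576.1 -64.9  47.2  47.6  13.4] 87
 hole 515.1 -6.1 39.6 rect [513.5  -6.7  33.7  34.4  50.3] 52
 hole 514.8 -70.8 54.2 rect [513.4 -69.7  50.   43.6  52.5] 98
lever scene (254, 3)
[ 508.3 -362.1  107.8   25.1   28.3]
```

```bash
python3 -c "
from h import *
plan(.443,-.182,.019,0)"
```

```text
d [-11.18  12.07  24.25] w [0.    0.    0.009] tcp [ 0.5538 -0.0603  0.2614] clock 1.7
```

{"name": "arm_command", "arguments": {
  "increments": [
    {"dx":-11.2,"dy":12.1,"dz":8,"wx":0,"wy":0,"wz":0.01,"grip":4},
    {"dx":-11.2,"dy":12.1,"dz":17,"wx":0,"wy":0,"wz":0.01,"grip":4},
    {"dx":-11.2,"dy":12.1,"dz":17,"wx":0,"wy":0,"wz":0.01,"grip":4},
    {"dx":-11.2,"dy":12.1,"dz":17,"wx":0,"wy":0,"wz":0.01,"grip":4},
    {"dx":-11.2,"dy":12.1,"dz":17,"wx":0,"wy":0,"wz":0.01,"grip":4},
    {"dx":-11.2,"dy":12.1,"dz":17,"wx":0,"wy":0,"wz":0.01,"grip":4},
    {"dx":-11.2,"dy":12.1,"dz":17,"wx":0,"wy":0,"wz":0.01,"grip":4},
    {"dx":-11.2,"dy":12.1,"dz":17,"wx":0,"wy":0,"wz":0.01,"grip":4}
  ]
}}

```text
clock: 2.5
eef_pos: [0.4454, -0.1819, 0.0928]
tool_rot: [1.0, 0.0, 0.002, 0.001]
ft_force: [-0.2, -0.4, -0.4]
grip_width: 0.0402
grasp_force: 0.0
```

```bash
python3 - <<'E'
from m import *
plan(.443,-.182,.019,0)
p,d,c=snap("wrist"); save("w3",p); W=cloud(d,c)
for z0,z1 in ((.010,.022),(.034,.046)):
    q=W[(W[...,2]>z0)&(W[...,2]<z1)&(np.hypot(W[...,0]-.443,W[...,1]+.182)<.022)]; print(rect(q),len(q))
E
```

```text
d [-0.26  0.    7.38] w [ 0.001 -0.003  0.   ] tcp [ 0.4454 -0.1819  0.0928] clock 2.5
[ 445.5 -183.7   20.5   25.1    2.9] 649
[ 442.7 -183.8   17.5   17.5   25.1] 842
```

{"name": "arm_command", "arguments": {
  "increments": [
    {"dx":-0.25,"dy":0.1,"dz":4,"wx":0,"wy":0,"wz":0,"grip":4},
    {"dx":-0.25,"dy":0.1,"dz":6.5,"wx":0,"wy":0,"wz":0,"grip":4},
    {"dx":-0.25,"dy":0.1,"dz":7.2,"wx":0,"wy":0,"wz":0,"grip":4},
    {"dx":-0.25,"dy":0.1,"dz":7.2,"wx":0,"wy":0,"wz":0,"grip":4},
    {"dx":-0.25,"dy":0.1,"dz":7.2,"wx":0,"wy":0,"wz":0,"grip":4}
  ]
}}

```text
clock: 3.05
eef_pos: [0.4429, -0.1826, 0.0207]
tool_rot: [1.0, 0.001, 0.001, 0.001]
ft_force: [0.7, 0.6, -0.6]
grip_width: 0.0401
grasp_force: 0.0
```

```bash
python3 -c "
from h import *
plan(.4428,-.183,.019,0)"
```

```text
d [-0.01  0.04  0.17] w [ 0.001 -0.003  0.001] tcp [ 0.4429 -0.1826  0.0207] clock 3.05
```

Close, then lift toward the carrier.

{"name": "arm_command", "arguments": {
  "increments": [
    {"dx":0,"dy":0,"dz":0.1,"wx":0,"wy":0,"wz":0,"grip":1.0},
    {"dx":0,"dy":0,"dz":0.1,"wx":0,"wy":0,"wz":0,"grip":1.0},
    {"dx":0,"dy":0,"dz":0.1,"wx":0,"wy":0,"wz":0,"grip":1.0},
    {"dx":0,"dy":0,"dz":0.1,"wx":0,"wy":0,"wz":0,"grip":1.0},
    {"dx":0,"dy":0,"dz":0.1,"wx":0,"wy":0,"wz":0,"grip":1.0}
  ]
}}

```text
clock: 3.55
eef_pos: [0.4427, -0.183, 0.0197]
tool_rot: [1.0, 0.0, 0.002, 0.001]
ft_force: [-0.6, 0.7, 6.9]
grip_width: 0.0156
grasp_force: 58.5
```

{"name": "arm_command", "arguments": {
  "increments": [
    {"dx":0,"dy":0,"dz":-3,"wx":0,"wy":0,"wz":0,"grip":1.0},
    {"dx":0,"dy":0,"dz":-7.2,"wx":0,"wy":0,"wz":0,"grip":1.0},
    {"dx":3,"dy":-8,"dz":-7.2,"wx":0,"wy":0,"wz":-0.028,"grip":1.0},
    {"dx":7.0,"dy":-17.4,"dz":-7.2,"wx":0,"wy":0,"wz":-0.028,"grip":1.0},
    {"dx":7.0,"dy":-17.4,"dz":-7.2,"wx":0,"wy":0,"wz":-0.028,"grip":1.0},
    {"dx":7.0,"dy":-17.4,"dz":-7.2,"wx":0,"wy":0,"wz":-0.028,"grip":1.0},
    {"dx":7.0,"dy":-17.4,"dz":-7.2,"wx":0,"wy":0,"wz":-0.028,"grip":1.0},
    {"dx":7.0,"dy":-17.4,"dz":-7.2,"wx":0,"wy":0,"wz":-0.028,"grip":1.0},
    {"dx":7.0,"dy":-17.4,"dz":-7.2,"wx":0,"wy":0,"wz":-0.028,"grip":1.0}
  ]
}}

```text
clock: 4.45
eef_pos: [0.5103, -0.0089, 0.0899]
tool_rot: [1.0, 0.014, -0.001, 0.0]
ft_force: [0.6, -0.7, -0.7]
grip_width: 0.0158
grasp_force: 59.2
```

```bash
python3 - <<'E'
from m import *
plan(.513,-.0089,.019,1.6)
p,d,c=snap("wrist"); save("w4",p); W=cloud(d,c); np.savez("w4",p=p,W=W); o=monitor.get_obs(); e=o["eef_pos"]; bores(W)
m=(np.hypot(W[...,0]-e[0],W[...,1]-e[1])<.03)
for z0 in np.arange(.06,.12,.004):
    q=W[m&(W[...,2]>z0)&(W[...,2]<z0+.004)]
    if len(q)>10: print(round(z0-e[2],3),len(q),rect(q))
p2,d2,c2=snap("scene"); np.savez("s4",p=p2,W=cloud(d2,c2))
E
```

```text
d [0.28 0.   7.09] w [ 0.     0.001 -0.   ] tcp [ 0.5103 -0.0089  0.0899] clock 4.45
top [544.5 -39.2 134.9 135.1   1.8] 0.03010166331357425
 hole 509.8 -74.0 39.0 rect [510.4 -75.   38.   23.5  43.9] 206
 hole 516.0 -70.1 39.0 rect [519.9 -67.9  29.3  38.1  28.8] 271
 hole 576.6 -68.9 51.1 rect [577.1 -68.9  38.1  37.6   1.5] 278
 hole 574.8 -7.0 46.5 rect [574.9  -7.2  45.9  45.7  37.8] 256
-0.022 27 [518.8  -9.1  23.1   7.5  87.9]
-0.018 187 [519.   -8.7  24.1   8.8  89.9]
-0.014 202 [ 5.192e+02 -8.700e+00  8.800e+00  2.370e+01  3.000e-01]
-0.01 202 [519.1  -8.4   8.4  23.7   1.5]
-0.006 581 [518.6  -8.4   9.7  20.2   5.1]
-0.002 171 [517.2  -8.3   6.1  15.8   3. ]
0.002 306 [517.9  -9.3   8.5  37.1   1.5]
0.006 474 [518.2  -8.2   8.3  41.5   2. ]
0.01 588 [517.9  -8.2   8.9  42.7   1.4]
0.014 658 [511.1  -8.4  22.7  43.    0.8]
0.018 2017 [511.7  -8.4  21.6  43.    2.4]
0.022 522 [511.   -8.2  22.9  42.9   1.6]
0.026 569 [512.6  -8.4  20.   43.2   2.8]
```

View pics/w4.png

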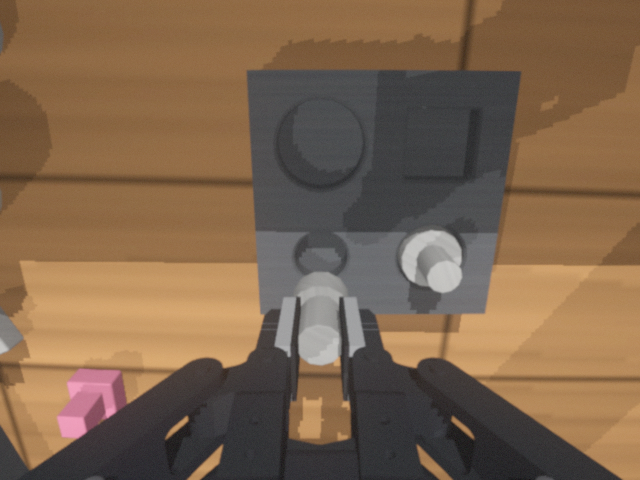

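Wrist picture: the small die is held upright at (320,310), just short of the small bore at (320,255). The loaded die (435,260) is clear of the fingers.

{"name": "arm_command", "arguments": {
  "increments": [
    {"dx":0.25,"dy":0.05,"dz":2,"wx":0,"wy":0,"wz":0,"grip":1.0},
    {"dx":0.25,"dy":0.05,"dz":3.4,"wx":0,"wy":0,"wz":0,"grip":1.0},
    {"dx":0.25,"dy":0.05,"dz":3.4,"wx":0,"wy":0,"wz":0,"grip":1.0},
    {"dx":0.25,"dy":0.05,"dz":3.4,"wx":0,"wy":0,"wz":0,"grip":1.0}
  ]
}}

```text
clock: 4.95
eef_pos: [0.5132, -0.0096, 0.0563]
tool_rot: [1.0, 0.013, -0.0, 0.0]
ft_force: [-0.6, 0.5, -1.3]
grip_width: 0.0157
grasp_force: 59.2
```

```bash
python3 -c "
from h import *
plan(.513,-.0093,.0362,1.6)"
```

```text
d [-0.02 -0.03  2.01] w [ 0.     0.001 -0.001] tcp [ 0.5132 -0.0096  0.0563] clock 4.95
```

{"name": "arm_command", "arguments": {
  "increments": [
    {"dx":-0.02,"dy":-0.03,"dz":0.5,"wx":0,"wy":0,"wz":0,"grip":1.0},
    {"dx":-0.02,"dy":-0.03,"dz":0.9,"wx":0,"wy":0,"wz":0,"grip":1.0},
    {"dx":-0.02,"dy":-0.03,"dz":1.2,"wx":0,"wy":0,"wz":0,"grip":1.0}
  ]
}}

```text
clock: 5.25
eef_pos: [0.5136, -0.0085, 0.0443]
tool_rot: [1.0, 0.014, 0.0, 0.0]
ft_force: [-0.1, -0.3, -2.2]
grip_width: 0.0158
grasp_force: 59.2
```

{"name": "arm_command", "arguments": {
  "increments": [
    {"dx":0,"dy":0,"dz":0.4,"wx":0,"wy":0,"wz":0,"grip":1.0},
    {"dx":0,"dy":0,"dz":0.75,"wx":0,"wy":0,"wz":0,"grip":1.0},
    {"dx":0,"dy":0,"dz":0.75,"wx":0,"wy":0,"wz":0,"grip":1.0},
    {"dx":0,"dy":0,"dz":0.75,"wx":0,"wy":0,"wz":0,"grip":4},
    {"dx":0,"dy":0,"dz":0.75,"wx":0,"wy":0,"wz":0,"grip":4},
    {"dx":0,"dy":0,"dz":0.75,"wx":0,"wy":0,"wz":0,"grip":4},
    {"dx":0,"dy":0,"dz":-4,"wx":0,"wy":0,"wz":0,"grip":4},
    {"dx":0,"dy":0,"dz":-10,"wx":0,"wy":0,"wz":0,"grip":4},
    {"dx":0,"dy":0,"dz":-10,"wx":0,"wy":0,"wz":0,"grip":4},
    {"dx":0,"dy":0,"dz":-10,"wx":0,"wy":0,"wz":0,"grip":4}
  ]
}}

```text
clock: 6.25
eef_pos: [0.5157, -0.0085, 0.1471]
tool_rot: [1.0, 0.014, 0.003, 0.0]
ft_force: [-0.5, -0.5, 0.2]
grip_width: 0.0399
grasp_force: 0.0
```

```bash
cat >> m.py <<'E'
def near(W,x,y,r,zs):
    for z0,z1 in zs:
        q=W[(W[...,2]>z0)&(W[...,2]<z1)&(np.hypot(W[...,0]-x,W[...,1]-y)<r)]
        if len(q)>8: print("near",z0,rect(q),len(q),q[:,2].mean().round(4))
E
python3 - <<'E'
from m import *
plan(.6305,.190,.10,1.6)
p,d,c=snap("wrist"); W=cloud(d,c)
near(W,.513,-.009,.02,((.034,.044),(.05,.062),(.062,.08)))
E
```

```text
d [ 12.01 -19.51   4.79] w [ 0.    -0.007  0.001] tcp [ 0.5157 -0.0085  0.1471] clock 6.25
near 0.034 [517.7  -8.    8.8  17.8   5.5] 103 0.0392
near 0.05 [513.2  -8.4  17.7  16.9   1.5] 609 0.0557
```

{"name": "arm_command", "arguments": {
  "increments": [
    {"dx":12.0,"dy":-19.6,"dz":4.8,"wx":0,"wy":0,"wz":0,"grip":4},
    {"dx":12.0,"dy":-19.6,"dz":4.8,"wx":0,"wy":0,"wz":0,"grip":4},
    {"dx":12.0,"dy":-19.6,"dz":4.8,"wx":0,"wy":0,"wz":0,"grip":4},
    {"dx":12.0,"dy":-19.6,"dz":4.8,"wx":0,"wy":0,"wz":0,"grip":4},
    {"dx":12.0,"dy":-19.6,"dz":4.8,"wx":0,"wy":0,"wz":0,"grip":4},
    {"dx":12.0,"dy":-19.6,"dz":4.8,"wx":0,"wy":0,"wz":0,"grip":4},
    {"dx":12.0,"dy":-19.6,"dz":4.8,"wx":0,"wy":0,"wz":0,"grip":4},
    {"dx":12.0,"dy":-19.6,"dz":4.8,"wx":0,"wy":0,"wz":0,"grip":4},
    {"dx":12.0,"dy":-19.6,"dz":4.8,"wx":0,"wy":0,"wz":0,"grip":4}
  ]
}}

```text
clock: 7.2
eef_pos: [0.6373, 0.086, 0.0966]
tool_rot: [0.998, 0.058, -0.002, -0.019]
ft_force: [-0.3, -0.2, -0.7]
grip_width: 0.04
grasp_force: 0.0
```

```bash
python3 - <<'E'
from m import *
p,d,c=snap("wrist"); W=cloud(d,c)
near(W,.631,.190,.03,((.01,.022),(.034,.044)))
plan(.631,.190,.0195,1.6)
E
```

```text
near 0.01 [631.8 188.9  41.8  39.9  42.4] 2377 0.0159
near 0.034 [631.  189.8  17.7  18.   26.1] 844 0.0394
d [  0.57 -10.08   8.14] w [-0.039  0.004  0.089] tcp [0.6376 0.0861 0.0969] clock 7.25
```

```bash
python3 -c "
from h import *
o=monitor.get_obs();print(o['joint_pos'],o['joint_vel'],o['ft_force'],o['tau'])"
```

```text
[0.11576368 0.60448784 0.20446489 1.17258485 0.03921553 3.14062786] [-0.00394141 -0.01585678 -0.00850216  0.00158677 -0.00020868  0.00103853] [0.72433613 0.54698446 0.00202357] [-2.35324726e-01 -5.26224804e+01  2.36523557e+01  2.19966201e-01
  8.70823022e-02  1.42024705e-04]
```

Joint 6 is at its limit at this yaw, so I'll use yaw about 91.6° (a quarter turn) for the remaining dies.

```bash
python3 -c "
from h import *
plan(.631,.190,.10,91.6)"
```

```text
d [  0.56 -10.4    0.09] w [-0.033 -0.028 -1.482] tcp [0.6376 0.0861 0.0969] clock 7.25
```

{"name": "arm_command", "arguments": {
  "increments": [
    {"dx":0.5,"dy":-10.4,"dz":0,"wx":-0.033,"wy":-0.028,"wz":-1.482,"grip":4},
    {"dx":0.5,"dy":-10.4,"dz":0,"wx":-0.033,"wy":-0.028,"wz":-1.482,"grip":4},
    {"dx":0.5,"dy":-10.4,"dz":0,"wx":-0.033,"wy":-0.028,"wz":-1.482,"grip":4},
    {"dx":0.5,"dy":-10.4,"dz":0,"wx":-0.033,"wy":-0.028,"wz":-1.482,"grip":4},
    {"dx":0.5,"dy":-10.4,"dz":0,"wx":-0.033,"wy":-0.028,"wz":-1.482,"grip":4},
    {"dx":0.5,"dy":-10.4,"dz":0,"wx":-0.033,"wy":-0.028,"wz":-1.482,"grip":4},
    {"dx":0.5,"dy":-10.4,"dz":0,"wx":-0.033,"wy":-0.028,"wz":-1.482,"grip":4},
    {"dx":0.5,"dy":-10.4,"dz":0,"wx":-0.033,"wy":-0.028,"wz":-1.482,"grip":4},
    {"dx":0.5,"dy":-10.4,"dz":0,"wx":-0.033,"wy":-0.028,"wz":-1.482,"grip":4},
    {"dx":0.5,"dy":-10.4,"dz":0,"wx":-0.033,"wy":-0.028,"wz":-1.482,"grip":4}
  ]
}}

```text
clock: 8.25
eef_pos: [0.6303, 0.1895, 0.1018]
tool_rot: [0.695, 0.719, 0.0, 0.0]
ft_force: [0.1, 0.2, -0.1]
grip_width: 0.0401
grasp_force: 0.0
```

```bash
python3 -c "
from h import *
plan(.631,.190,.10,91.6)"
```

```text
d [0.05 0.07 0.18] w [0.001 0.    0.005] tcp [0.6303 0.1895 0.1018] clock 8.25
```

```bash
python3 - <<'E'
from m import *
p,d,c=snap("wrist"); W=cloud(d,c)
near(W,.631,.190,.03,((.01,.022),(.034,.044)))
plan(.631,.190,.0195,91.6)
E
```

```text
near 0.01 [630.7 190.5  41.5  41.1  73.5] 2401 0.016
near 0.034 [630.6 190.7  18.   17.2  58.9] 785 0.0397
d [0.04 0.08 8.22] w [0.001 0.    0.009] tcp [0.6302 0.1896 0.1017] clock 8.3
```

{"name": "arm_command", "arguments": {
  "increments": [
    {"dx":0.1,"dy":0.04,"dz":4,"wx":0,"wy":0,"wz":0,"grip":4},
    {"dx":0.1,"dy":0.04,"dz":7,"wx":0,"wy":0,"wz":0,"grip":4},
    {"dx":0.1,"dy":0.04,"dz":8.2,"wx":0,"wy":0,"wz":0,"grip":4},
    {"dx":0.1,"dy":0.04,"dz":8.2,"wx":0,"wy":0,"wz":0,"grip":4},
    {"dx":0.1,"dy":0.04,"dz":8.2,"wx":0,"wy":0,"wz":0,"grip":4},
    {"dx":0.1,"dy":0.04,"dz":8.2,"wx":0,"wy":0,"wz":0,"grip":1},
    {"dx":0.1,"dy":0.04,"dz":8.2,"wx":0,"wy":0,"wz":0,"grip":1},
    {"dx":0.1,"dy":0.04,"dz":8.2,"wx":0,"wy":0,"wz":0,"grip":1},
    {"dx":0.1,"dy":0.04,"dz":8.2,"wx":0,"wy":0,"wz":0,"grip":1},
    {"dx":0.1,"dy":0.04,"dz":8.2,"wx":0,"wy":0,"wz":0,"grip":1}
  ]
}}

```text
clock: 9.3
eef_pos: [0.6321, 0.1912, 0.0214]
tool_rot: [0.697, 0.717, 0.001, 0.001]
ft_force: [-0.9, -0.4, 7.2]
grip_width: 0.0155
grasp_force: 58.6
```

```bash
python3 -c "
from h import *
plan(.575,-.0072,.10,91.6)"
```

```text
d [-19.67  -6.23  -7.89] w [ 0.003 -0.001 -0.   ] tcp [0.6321 0.1912 0.0214] clock 9.3
```

{"name": "arm_command", "arguments": {
  "increments": [
    {"dx":0,"dy":0,"dz":-3,"wx":0,"wy":0,"wz":0,"grip":1},
    {"dx":0,"dy":0,"dz":-7.9,"wx":0,"wy":0,"wz":0,"grip":1},
    {"dx":-5,"dy":-1.5,"dz":-7.9,"wx":0,"wy":0,"wz":0,"grip":1},
    {"dx":-10,"dy":-3,"dz":-7.9,"wx":0,"wy":0,"wz":0,"grip":1},
    {"dx":-15,"dy":-5,"dz":-7.9,"wx":0,"wy":0,"wz":0,"grip":1},
    {"dx":-19.6,"dy":-6.2,"dz":-7.9,"wx":0,"wy":0,"wz":0,"grip":1},
    {"dx":-19.6,"dy":-6.2,"dz":-7.9,"wx":0,"wy":0,"wz":0,"grip":1},
    {"dx":-19.6,"dy":-6.2,"dz":-7.9,"wx":0,"wy":0,"wz":0,"grip":1},
    {"dx":-19.6,"dy":-6.2,"dz":-7.9,"wx":0,"wy":0,"wz":0,"grip":1},
    {"dx":-19.6,"dy":-6.2,"dz":-7.9,"wx":0,"wy":0,"wz":0,"grip":1}
  ]
}}

```text
clock: 10.3
eef_pos: [0.5748, -0.0054, 0.0981]
tool_rot: [0.696, 0.718, 0.0, 0.0]
ft_force: [0.6, -0.4, -2.2]
grip_width: 0.0152
grasp_force: 59.3
```

```bash
cat >> m.py <<'E'
def held(W,half):
    o=monitor.get_obs(); e=o["eef_pos"]; r=R.from_quat(o["tool_rot"])
    T=r.inv().apply(W.reshape(-1,3)-e)*1000
    q=T[(T[:,2]>6)&(T[:,2]<17)&(np.hypot(T[:,0],T[:,1])<half*1.45+2)]
    print("held tool-frame: xmax %.1f -> cx %.1f  y %.1f..%.1f cy %.1f  n %d; zmax %.1f"%(np.percentile(q[:,0],99),np.percentile(q[:,0],99)-half,*np.percentile(q[:,1],[1,99]),np.percentile(q[:,1],[1,99]).mean(),len(q),q[:,2].max()))
    z=R.from_quat(o["tool_rot"]); 
    return e,r
def tf(e,r,x,y): 
    t=r.inv().apply(np.array([x,y,e[2]])-e)*1000; return t[:2].round(1)
E
python3 - <<'E'
from m import *
p,d,c=snap("wrist"); W=cloud(d,c); np.savez("w5",p=p,W=W); save("w5",p)
plan(.575,-.0072,.0362,91.6); bores(W); e,r=held(W,21)
print(tf(e,r,.575,-.0072))
near(W,.513,-.009,.012,((.05,.062),)); near(W,.515,-.071,.012,((.05,.062),))
E
```

```text
d [-0.19  0.02  6.18] w [-0.     0.     0.002] tcp [ 0.5747 -0.0053  0.098 ] clock 10.35
top [544.2 -38.7 135.3 134.6   1.5] 0.030148129870797236
 hole 510.6 -13.9 41.3 rect [511.1 -13.6  38.9  26.9  25.7] 210
held tool-frame: xmax 20.1 -> cx -0.9  y -19.1..19.8 cy 0.4  n 993; zmax 17.0
[-1.9  0.2]
near 0.05 [513.1  -8.1  17.9  17.   84.8] 947 0.0555
near 0.05 [519.4 -64.2   2.5   9.4  46.6] 47 0.0515
```

View pics/w5.png

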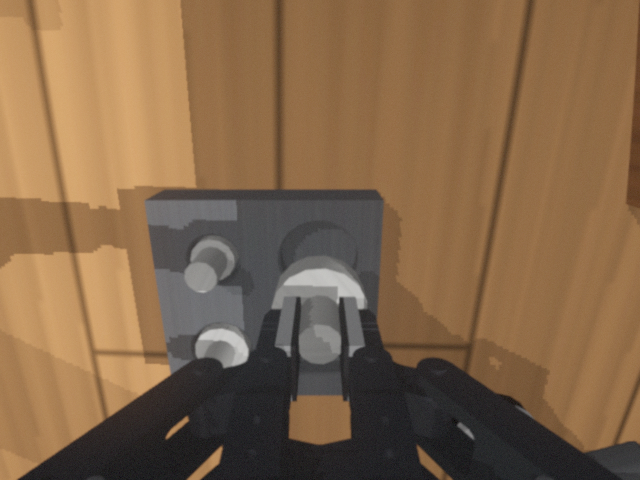

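Wrist picture: the large die is held at (320,290), just short of the large bore (320,245), with the seated small die at (205,265).

{"name": "arm_command", "arguments": {
  "increments": [
    {"dx":-0.1,"dy":-0.02,"dz":3,"wx":0,"wy":0,"wz":0,"grip":1},
    {"dx":-0.1,"dy":-0.02,"dz":4.2,"wx":0,"wy":0,"wz":0,"grip":1},
    {"dx":-0.1,"dy":-0.02,"dz":4.2,"wx":0,"wy":0,"wz":0,"grip":1},
    {"dx":-0.1,"dy":-0.02,"dz":4.2,"wx":0,"wy":0,"wz":0,"grip":1}
  ]
}}

```text
clock: 10.75
eef_pos: [0.574, -0.0072, 0.056]
tool_rot: [0.697, 0.717, -0.0, -0.0]
ft_force: [-0.4, -0.1, -2.4]
grip_width: 0.0156
grasp_force: 59.2
```

```bash
python3 -c "
from h import *
plan(.5745,-.0063,.0374,91.6)"
```

```text
d [0.09 0.05 1.86] w [-0.001  0.     0.001] tcp [ 0.574  -0.0072  0.056 ] clock 10.75
```

{"name": "arm_command", "arguments": {
  "increments": [
    {"dx":0.08,"dy":0.05,"dz":0.5,"wx":0,"wy":0,"wz":0,"grip":1},
    {"dx":0.08,"dy":0.05,"dz":0.9,"wx":0,"wy":0,"wz":0,"grip":1},
    {"dx":0.08,"dy":0.05,"dz":1.2,"wx":0,"wy":0,"wz":0,"grip":1}
  ]
}}

```text
clock: 11.05
eef_pos: [0.5748, -0.007, 0.0443]
tool_rot: [0.697, 0.717, 0.0, 0.0]
ft_force: [-0.0, -0.6, -2.7]
grip_width: 0.0159
grasp_force: 59.2
```

{"name": "arm_command", "arguments": {
  "increments": [
    {"dx":0,"dy":0,"dz":0.4,"wx":0,"wy":0,"wz":0,"grip":1},
    {"dx":0,"dy":0,"dz":0.6,"wx":0,"wy":0,"wz":0,"grip":1},
    {"dx":0,"dy":0,"dz":0.6,"wx":0,"wy":0,"wz":0,"grip":1},
    {"dx":0,"dy":0,"dz":0.6,"wx":0,"wy":0,"wz":0,"grip":4},
    {"dx":0,"dy":0,"dz":0.6,"wx":0,"wy":0,"wz":0,"grip":4},
    {"dx":0,"dy":0,"dz":0.6,"wx":0,"wy":0,"wz":0,"grip":4},
    {"dx":0,"dy":0,"dz":-4,"wx":0,"wy":0,"wz":0,"grip":4},
    {"dx":0,"dy":0,"dz":-9,"wx":0,"wy":0,"wz":0,"grip":4},
    {"dx":0,"dy":0,"dz":-9,"wx":0,"wy":0,"wz":0,"grip":4},
    {"dx":0,"dy":0,"dz":-9,"wx":0,"wy":0,"wz":0,"grip":4}
  ]
}}

```text
clock: 12.05
eef_pos: [0.5762, -0.007, 0.1364]
tool_rot: [0.697, 0.717, 0.002, 0.002]
ft_force: [0.1, 0.7, -1.4]
grip_width: 0.0398
grasp_force: 0.0
```

```bash
python3 - <<'E'
from m import *
p,d,c=snap("wrist"); W=cloud(d,c); save("w6",p)
near(W,.575,-.007,.022,((.034,.044),(.05,.06),(.06,.08)))
plan(.4415,.2205,.12,115.3)
E
```

```text
near 0.034 [574.7  -7.3  33.9  17.1  88. ] 123 0.0389
near 0.05 [574.6  -7.5  17.3  17.3  27.4] 669 0.0557
d [ 23.12 -12.68   1.43] w [ 0.001  0.001 -0.414] tcp [ 0.5747 -0.007   0.1345] clock 12.1
```

{"name": "arm_command", "arguments": {
  "increments": [
    {"dx":23.1,"dy":-12.7,"dz":1.5,"wx":0,"wy":0,"wz":-0.414,"grip":4},
    {"dx":23.1,"dy":-12.7,"dz":1.5,"wx":0,"wy":0,"wz":-0.414,"grip":4},
    {"dx":23.1,"dy":-12.7,"dz":1.5,"wx":0,"wy":0,"wz":-0.414,"grip":4},
    {"dx":23.1,"dy":-12.7,"dz":1.5,"wx":0,"wy":0,"wz":-0.414,"grip":4},
    {"dx":23.1,"dy":-12.7,"dz":1.5,"wx":0,"wy":0,"wz":-0.414,"grip":4},
    {"dx":23.1,"dy":-12.7,"dz":1.5,"wx":0,"wy":0,"wz":-0.414,"grip":4},
    {"dx":23.1,"dy":-12.7,"dz":1.5,"wx":0,"wy":0,"wz":-0.414,"grip":4},
    {"dx":23.1,"dy":-12.7,"dz":1.5,"wx":0,"wy":0,"wz":-0.414,"grip":4},
    {"dx":23.1,"dy":-12.7,"dz":1.5,"wx":0,"wy":0,"wz":-0.414,"grip":4}
  ]
}}

```text
clock: 13.0
eef_pos: [0.4417, 0.2191, 0.1186]
tool_rot: [0.536, 0.844, -0.001, -0.0]
ft_force: [0.1, 0.5, 0.6]
grip_width: 0.0396
grasp_force: 0.0
```

```bash
python3 - <<'E'
from m import *
p,d,c=snap("wrist"); W=cloud(d,c); save("w7",p)
near(W,.4415,.2205,.025,((.01,.022),(.034,.044)))
plan(.4415,.2205,.0205,115.3)
E
```

```text
near 0.01 [440.7 221.4  32.1  32.1  25.5] 1313 0.016
near 0.034 [440.9 221.2  17.3  18.4  25. ] 875 0.0398
d [0.15 0.04 9.82] w [-0.001  0.001 -0.002] tcp [0.4418 0.219  0.1187] clock 13.05
```

{"name": "arm_command", "arguments": {
  "increments": [
    {"dx":0.25,"dy":0,"dz":4.5,"wx":0,"wy":0,"wz":0,"grip":4},
    {"dx":0.25,"dy":0,"dz":8.5,"wx":0,"wy":0,"wz":0,"grip":4},
    {"dx":0.25,"dy":0,"dz":9.85,"wx":0,"wy":0,"wz":0,"grip":4},
    {"dx":0.25,"dy":0,"dz":9.85,"wx":0,"wy":0,"wz":0,"grip":4},
    {"dx":0.25,"dy":0,"dz":9.85,"wx":0,"wy":0,"wz":0,"grip":4},
    {"dx":0.25,"dy":0,"dz":9.85,"wx":0,"wy":0,"wz":0,"grip":1},
    {"dx":0.25,"dy":0,"dz":9.85,"wx":0,"wy":0,"wz":0,"grip":1},
    {"dx":0.25,"dy":0,"dz":9.85,"wx":0,"wy":0,"wz":0,"grip":1},
    {"dx":0.25,"dy":0,"dz":9.85,"wx":0,"wy":0,"wz":0,"grip":1},
    {"dx":0.25,"dy":0,"dz":9.85,"wx":0,"wy":0,"wz":0,"grip":1}
  ]
}}

```text
clock: 14.05
eef_pos: [0.4416, 0.2229, 0.0222]
tool_rot: [0.535, 0.845, 0.001, 0.001]
ft_force: [-0.6, -1.6, 5.5]
grip_width: 0.0166
grasp_force: 60.4
```

{"name": "arm_command", "arguments": {
  "increments": [
    {"dx":0,"dy":0,"dz":-4,"wx":0,"wy":0,"wz":0,"grip":1},
    {"dx":0,"dy":0,"dz":-8,"wx":0,"wy":0,"wz":0,"grip":1},
    {"dx":0,"dy":0,"dz":-10,"wx":0,"wy":0,"wz":0,"grip":1},
    {"dx":0,"dy":0,"dz":-10,"wx":0,"wy":0,"wz":0,"grip":1}
  ]
}}

```text
clock: 14.45
eef_pos: [0.4424, 0.2239, 0.1239]
tool_rot: [0.535, 0.845, 0.003, 0.002]
ft_force: [1.1, -0.2, -2.5]
grip_width: 0.0168
grasp_force: 59.7
```

```bash
python3 -c "
from h import *
plan(.5762,-.069,.115,91.6)"
```

```text
d [-32.2   -0.45   0.89] w [ 0.007 -0.002  0.414] tcp [0.4424 0.2239 0.1239] clock 14.45
```

{"name": "arm_command", "arguments": {
  "increments": [
    {"dx":-32.2,"dy":-0.4,"dz":0.9,"wx":0,"wy":0,"wz":0.414,"grip":1},
    {"dx":-32.2,"dy":-0.4,"dz":0.9,"wx":0,"wy":0,"wz":0.414,"grip":1},
    {"dx":-32.2,"dy":-0.4,"dz":0.9,"wx":0,"wy":0,"wz":0.414,"grip":1},
    {"dx":-32.2,"dy":-0.4,"dz":0.9,"wx":0,"wy":0,"wz":0.414,"grip":1},
    {"dx":-32.2,"dy":-0.4,"dz":0.9,"wx":0,"wy":0,"wz":0.414,"grip":1},
    {"dx":-32.2,"dy":-0.4,"dz":0.9,"wx":0,"wy":0,"wz":0.414,"grip":1},
    {"dx":-32.2,"dy":-0.4,"dz":0.9,"wx":0,"wy":0,"wz":0.414,"grip":1},
    {"dx":-32.2,"dy":-0.4,"dz":0.9,"wx":0,"wy":0,"wz":0.414,"grip":1},
    {"dx":-32.2,"dy":-0.4,"dz":0.9,"wx":0,"wy":0,"wz":0.414,"grip":1},
    {"dx":-32.2,"dy":-0.4,"dz":0.9,"wx":0,"wy":0,"wz":0.414,"grip":1}
  ]
}}

```text
clock: 15.45
eef_pos: [0.5729, -0.0691, 0.1103]
tool_rot: [0.697, 0.717, -0.001, -0.001]
ft_force: [0.1, 0.8, -2.1]
grip_width: 0.0165
grasp_force: 59.6
```

```bash
python3 - <<'E'
from m import *
p,d,c=snap("wrist"); W=cloud(d,c); np.savez("w8",p=p,W=W); save("w8",p)
plan(.5764,-.069,.0378,91.6); bores(W); e,r=held(W,16)
o=monitor.get_obs(); T=R.from_quat(o["tool_rot"]).inv().apply(W.reshape(-1,3)-o["eef_pos"])*1000
q=T[(T[:,2]>7)&(T[:,2]<20)&(T[:,0]>5)&(np.abs(T[:,1])<25)&(T[:,0]<25)]; print("front face",rect(q/1000),np.polyfit(q[:,1],q[:,0],1))
near(W,.513,-.009,.012,((.05,.062),)); near(W,.515,-.071,.012,((.05,.062),)); near(W,.575,-.007,.012,((.05,.062),))
E
```

```text
d [-0.02  0.33  7.3 ] w [-0.002 -0.     0.002] tcp [ 0.5732 -0.0689  0.1108] clock 15.5
top [544.6 -39.  134.8 134.2   1.7] 0.0301774873729906
 hole 510.6 -77.0 33.5 rect [510.8 -76.9  32.8  26.7  61.2] 164
 hole 515.0 -69.6 39.8 rect [516.7 -67.1  31.1  38.3  57.6] 259
 hole 511.5 -9.5 33.8 rect [512.4  -9.8  32.3  30.3  53.3] 160
 hole 574.7 -6.7 46.7 rect [574.2  -3.4  46.2  39.    7.5] 774
held tool-frame: xmax 15.1 -> cx -0.9  y -15.6..15.5 cy -0.0  n 1787; zmax 17.0
front face [10.5 -0.1  9.7 32.   0.1] [-1.11376256e-02  1.34786087e+01]
near 0.05 [512.9  -8.4  17.3  17.3  21.5] 1037 0.0559
near 0.05 [514.6 -70.5  17.9  17.3  43.3] 857 0.0556
near 0.05 [574.6  -8.   17.1  17.1  54.8] 965 0.056
```

View pics/w8.png

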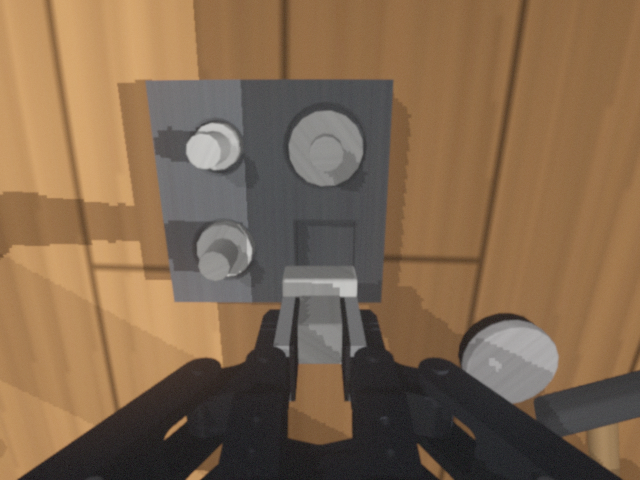

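Wrist picture: the square die is held square-on at (320,280), next to the square bore (325,240). Small (210,145), large (325,150) and loaded (220,255) dies all sit in the carrier.

{"name": "arm_command", "arguments": {
  "increments": [
    {"dx":0.04,"dy":0.33,"dz":3,"wx":0,"wy":0,"wz":0,"grip":1},
    {"dx":0.04,"dy":0.33,"dz":5.3,"wx":0,"wy":0,"wz":0,"grip":1},
    {"dx":0.04,"dy":0.33,"dz":5.3,"wx":0,"wy":0,"wz":0,"grip":1},
    {"dx":0.04,"dy":0.33,"dz":5.3,"wx":0,"wy":0,"wz":0,"grip":1},
    {"dx":0.04,"dy":0.33,"dz":5.3,"wx":0,"wy":0,"wz":0,"grip":1}
  ]
}}

```text
clock: 16.0
eef_pos: [0.5786, -0.0692, 0.0602]
tool_rot: [0.697, 0.717, 0.001, 0.001]
ft_force: [0.4, 0.2, -1.4]
grip_width: 0.0164
grasp_force: 59.5
```

```bash
python3 -c "
from h import *
plan(.5765,-.0684,.0382,91.6)"
```

```text
d [ 0.09 -0.21  2.2 ] w [0.002 0.001 0.001] tcp [ 0.5786 -0.0692  0.0602] clock 16.0
```

{"name": "arm_command", "arguments": {
  "increments": [
    {"dx":0.07,"dy":-0.18,"dz":0.3,"wx":0,"wy":0,"wz":0,"grip":1},
    {"dx":0.07,"dy":-0.18,"dz":0.3,"wx":0,"wy":0,"wz":0,"grip":1},
    {"dx":0.07,"dy":-0.18,"dz":0.3,"wx":0,"wy":0,"wz":0,"grip":1}
  ]
}}

```text
clock: 16.3
eef_pos: [0.5758, -0.0691, 0.0562]
tool_rot: [0.697, 0.717, 0.0, 0.0]
ft_force: [-0.3, -0.2, -2.2]
grip_width: 0.0165
grasp_force: 59.5
```

```bash
python3 -c "
from h import *
plan(.5765,-.0684,.0382,91.6)"
```

```text
d [0.07 0.07 1.8 ] w [0.001 0.    0.   ] tcp [ 0.5758 -0.0691  0.0562] clock 16.3
```

{"name": "arm_command", "arguments": {
  "increments": [
    {"dx":0.06,"dy":0.06,"dz":0.4,"wx":0,"wy":0,"wz":0,"grip":1},
    {"dx":0.06,"dy":0.06,"dz":0.8,"wx":0,"wy":0,"wz":0,"grip":1},
    {"dx":0.06,"dy":0.06,"dz":1.0,"wx":0,"wy":0,"wz":0,"grip":1}
  ]
}}

```text
clock: 16.6
eef_pos: [0.5759, -0.0684, 0.0449]
tool_rot: [0.697, 0.717, -0.0, -0.0]
ft_force: [-0.3, 0.2, -2.7]
grip_width: 0.0163
grasp_force: 59.5
```

{"name": "arm_command", "arguments": {
  "increments": [
    {"dx":0,"dy":0.03,"dz":0.4,"wx":0,"wy":0,"wz":0,"grip":1},
    {"dx":0,"dy":0.03,"dz":0.6,"wx":0,"wy":0,"wz":0,"grip":1},
    {"dx":0,"dy":0.03,"dz":0.6,"wx":0,"wy":0,"wz":0,"grip":1},
    {"dx":0,"dy":0.03,"dz":0.6,"wx":0,"wy":0,"wz":0,"grip":4},
    {"dx":0,"dy":0.03,"dz":0.6,"wx":0,"wy":0,"wz":0,"grip":4},
    {"dx":0,"dy":0.03,"dz":0.6,"wx":0,"wy":0,"wz":0,"grip":4},
    {"dx":0,"dy":0,"dz":-4,"wx":0,"wy":0,"wz":0,"grip":4},
    {"dx":0,"dy":0,"dz":-9,"wx":0,"wy":0,"wz":0,"grip":4},
    {"dx":0,"dy":0,"dz":-12,"wx":0,"wy":0,"wz":0,"grip":4},
    {"dx":0,"dy":0,"dz":-12,"wx":0,"wy":0,"wz":0,"grip":4}
  ]
}}

```text
clock: 17.6
eef_pos: [0.5802, -0.0689, 0.1722]
tool_rot: [0.697, 0.717, 0.004, 0.005]
ft_force: [0.5, -0.0, -0.1]
grip_width: 0.0398
grasp_force: 0.0
```

```bash
python3 - <<'E'
from m import *
p,d,c=snap("wrist"); W=cloud(d,c); save("w9",p)
for x,y in((.5765,-.069),(.575,-.007),(.513,-.009),(.5145,-.0705)): near(W,x,y,.014,((.05,.06),(.06,.08)))
print(monitor.get_obs()["eef_pos"])
S,d,c=snap("scene"); W=cloud(d,c); save("s9",S)
w=win(W,129,180,45,.060,.085); w=w[(w[:,1]<-.30)&(w[:,0]<.56)]
for a in np.arange(.42,.56,.01):
    q=w[(w[:,0]>=a)&(w[:,0]<a+.01)]
    if len(q): print(a.round(2),len(q),q[:,1].min().round(4),q[:,1].max().round(4),q[:,2].mean().round(3))
b=win(W,165,215,18,.055,.09); print("bowl",rect(b))
W2=W.copy(); pc=win(W,95,211,14,.03,.05); print("pipe end",rect(pc))
w=win(W,130,225,50,.003,.025); print("plate",rect(w))
E
```

```text
near 0.05 [576.3 -69.2  17.7  18.    1.5] 653 0.0558
near 0.05 [ 5.747e+02 -7.900e+00  1.710e+01  1.680e+01  5.000e-01] 571 0.0561
near 0.05 [513.2  -8.5  17.3  17.1  86.2] 622 0.0559
near 0.05 [514.6 -70.5  17.6  17.5  42.1] 530 0.0556
[ 0.57850293 -0.06864124  0.16920651]
0.45 5 -0.3829 -0.3752 0.075
0.46 33 -0.385 -0.3707 0.076
0.47 31 -0.381 -0.3654 0.076
0.48 34 -0.3765 -0.3618 0.077
0.49 38 -0.3726 -0.3565 0.076
0.5 34 -0.3674 -0.3526 0.076
0.51 35 -0.363 -0.3488 0.076
0.52 35 -0.3592 -0.3435 0.076
0.53 49 -0.3548 -0.3322 0.076
0.54 75 -0.3553 -0.3297 0.073
0.55 52 -0.3532 -0.3313 0.072
bowl [ 531.7 -273.8   36.5   34.9   51.5]
pipe end [ 558.1 -405.6   22.5   47.     8.4]
plate [ 549.4 -355.3  247.1  194.8   26.7]
```

All four stems sit at the same height (about 0.056 m), so the dies are seated. Next I'll look at the valve from above.

```bash
python3 -c "
from h import *
plan(.52,-.35,.23,24)"
```

```text
d [-27.98  -6.47  -6.31] w [ 3.00e-03 -1.00e-03  1.18e+00] tcp [ 0.577  -0.0685  0.1669] clock 17.7
```

{"name": "arm_command", "arguments": {
  "increments": [
    {"dx":-28,"dy":-6.5,"dz":-6.3,"wx":0,"wy":0,"wz":1.18,"grip":4},
    {"dx":-28,"dy":-6.5,"dz":-6.3,"wx":0,"wy":0,"wz":1.18,"grip":4},
    {"dx":-28,"dy":-6.5,"dz":-6.3,"wx":0,"wy":0,"wz":1.18,"grip":4},
    {"dx":-28,"dy":-6.5,"dz":-6.3,"wx":0,"wy":0,"wz":1.18,"grip":4},
    {"dx":-28,"dy":-6.5,"dz":-6.3,"wx":0,"wy":0,"wz":1.18,"grip":4},
    {"dx":-28,"dy":-6.5,"dz":-6.3,"wx":0,"wy":0,"wz":1.18,"grip":4},
    {"dx":-28,"dy":-6.5,"dz":-6.3,"wx":0,"wy":0,"wz":1.18,"grip":4},
    {"dx":-28,"dy":-6.5,"dz":-6.3,"wx":0,"wy":0,"wz":1.18,"grip":4},
    {"dx":-28,"dy":-6.5,"dz":-6.3,"wx":0,"wy":0,"wz":1.18,"grip":4},
    {"dx":-28,"dy":-6.5,"dz":-6.3,"wx":0,"wy":0,"wz":1.18,"grip":4}
  ]
}}

```text
clock: 18.7
eef_pos: [0.5186, -0.3496, 0.2271]
tool_rot: [0.978, 0.209, -0.001, -0.001]
ft_force: [0.6, -0.0, 0.4]
grip_width: 0.0401
grasp_force: 0.0
```

```bash
cat > v.py <<'E'
from m import *
def valve(W):
    m=(np.abs(W[...,0]-.5)<.14)&(np.abs(W[...,1]+.36)<.14)
    def fitline(q): 
        l=cv2.fitLine((q[:,:2]*1000).astype(np.float32),cv2.DIST_HUBER,0,.01,.01).ravel(); return l
    q=W[m&(W[...,2]>.074)&(W[...,2]<.0805)&(np.hypot(W[...,0]-.532,W[...,1]+.273)>.03)]
    print("lever",rect(q),len(q))
    bar=q[np.hypot(q[:,0]-.545,q[:,1]+.342)>.025]; l=fitline(bar); print("bar",rect(bar),"dir",np.degrees(np.arctan2(-l[1]*np.sign(l[0]),-l[0]*np.sign(l[0])))%360, l.round(3))
    b=W[m&(W[...,2]>.060)&(W[...,2]<.082)&(np.hypot(W[...,0]-.532,W[...,1]+.273)<.027)]
    print("bowl",rect(b),b[:,2].max())
    pp=W[m&(W[...,2]>.032)&(W[...,2]<.046)]; l=fitline(pp); print("pipe",rect(pp),np.degrees(np.arctan2(l[1],l[0]))%180,len(pp))
    pl=W[m&(W[...,2]>.004)&(W[...,2]<.02)]; print("plate",rect(pl),pl[:,2].mean())
E
python3 - <<'E'
from v import *
plan(.52,-.35,.23,24)
p,d,c=snap("wrist"); save("v1",p); W=cloud(d,c); np.savez("v1",W=W,p=p); valve(W)
E
```

```text
d [ 0.11  0.09 -0.29] w [-0.002  0.002  0.003] tcp [ 0.5186 -0.3496  0.2271] clock 18.7
lever [ 507.9 -358.4  105.8   23.8   19.6] 1916
bar [ 492.5 -368.5   70.2   11.9   24.2] dir 204.23001 [ 9.12000e-01  4.10000e-01  4.93208e+02 -3.67852e+02]
bowl [ 532.8 -276.1   35.1   34.9   69.5] 0.07442720939698882
pipe [ 546.9 -349.2   34.4  162.5   11. ] 99.112564 3103
plate [ 545.5 -344.    69.7  152.2   10.7] 0.008162158041107863
```

View pics/v1.png

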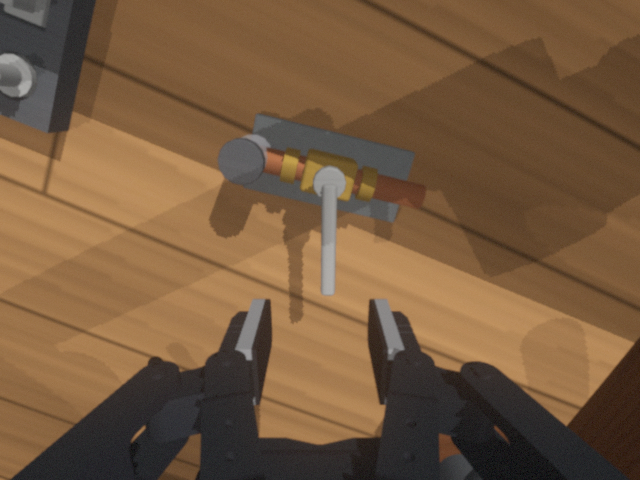

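Wrist picture: hub at (330,182), lever running down to (328,292), pipe from (265,160) to (425,190), bowl at (245,160). The lever is about 0.23 rad open. The plate and pipe give valve yaw 10.8°.

```bash
python3 -c "
from h import *
plan(.4746,-.3764,.053,24.2)"
```

```text
d [-5.11  0.67 17.46] w [-0.002  0.002 -0.001] tcp [ 0.5189 -0.3495  0.2275] clock 18.75
```

{"name": "arm_command", "arguments": {
  "increments": [
    {"dx":-5.1,"dy":0.67,"dz":5,"wx":0,"wy":0,"wz":0,"grip":4},
    {"dx":-5.1,"dy":0.67,"dz":10,"wx":0,"wy":0,"wz":0,"grip":4},
    {"dx":-5.1,"dy":0.67,"dz":11,"wx":0,"wy":0,"wz":0,"grip":4},
    {"dx":-5.1,"dy":0.67,"dz":11,"wx":0,"wy":0,"wz":0,"grip":4},
    {"dx":-5.1,"dy":0.67,"dz":11,"wx":0,"wy":0,"wz":0,"grip":4}
  ]
}}

```text
clock: 19.25
eef_pos: [0.4756, -0.3766, 0.119]
tool_rot: [0.978, 0.209, -0.0, -0.0]
ft_force: [0.1, -0.3, 1.9]
grip_width: 0.0402
grasp_force: 0.0
```

```bash
python3 -c "
from h import *
plan(.4746,-.3764,.053,24.2)"
```

```text
d [-0.08 -0.06  6.6 ] w [-0.     0.    -0.002] tcp [ 0.4756 -0.3766  0.119 ] clock 19.25
```

{"name": "arm_command", "arguments": {
  "increments": [
    {"dx":-0.06,"dy":-0.05,"dz":4,"wx":0,"wy":0,"wz":0,"grip":4},
    {"dx":-0.06,"dy":-0.05,"dz":6.5,"wx":0,"wy":0,"wz":0,"grip":4},
    {"dx":-0.06,"dy":-0.05,"dz":6.5,"wx":0,"wy":0,"wz":0,"grip":4},
    {"dx":-0.06,"dy":-0.05,"dz":6.5,"wx":0,"wy":0,"wz":0,"grip":4},
    {"dx":-0.06,"dy":-0.05,"dz":6.5,"wx":0,"wy":0,"wz":0,"grip":0.7},
    {"dx":-0.06,"dy":-0.05,"dz":6.5,"wx":0,"wy":0,"wz":0,"grip":0.7},
    {"dx":-0.06,"dy":-0.05,"dz":6.5,"wx":0,"wy":0,"wz":0,"grip":0.7},
    {"dx":-0.06,"dy":-0.05,"dz":6.5,"wx":0,"wy":0,"wz":0,"grip":0.7},
    {"dx":-0.06,"dy":-0.05,"dz":6.5,"wx":0,"wy":0,"wz":0,"grip":0.7}
  ]
}}

```text
clock: 20.15
eef_pos: [0.476, -0.3774, 0.0564]
tool_rot: [0.978, 0.208, 0.001, 0.001]
ft_force: [-0.6, 1.3, 5.5]
grip_width: 0.0106
grasp_force: 58.5
```

```bash
python3 - <<'E'
from h import *
o=monitor.get_obs(); print(o["joint_pos"].round(2)); plan(.4746,-.3764,.053,24.2)
A=np.array([.5457,-.3444])
for a in np.linspace(204.2,235.8,7)[1:]:
    print(round(a,1)); plan(*(A+.078*np.array([np.cos(np.radians(a)),np.sin(np.radians(a))])),o["eef_pos"][2],a-180)
E
```

```text
[-0.67  0.57  0.03  1.03  0.    2.05]
d [-0.09 -0.15  0.34] w [ 0.004 -0.002 -0.003] tcp [ 0.476  -0.3774  0.0564] clock 20.15
209.5
d [-0.05  0.57  0.  ] w [ 0.004 -0.002 -0.095] tcp [ 0.476  -0.3774  0.0564] clock 20.15
214.7
d [0.05 1.27 0.  ] w [ 0.004 -0.002 -0.186] tcp [ 0.476  -0.3774  0.0564] clock 20.15
220.0
d [0.21 1.97 0.01] w [ 0.004 -0.002 -0.278] tcp [ 0.476  -0.3774  0.0564] clock 20.15
225.3
d [0.44 2.65 0.01] w [ 0.004 -0.002 -0.37 ] tcp [ 0.476  -0.3774  0.0564] clock 20.15
230.5
d [0.73 3.31 0.01] w [ 0.004 -0.001 -0.462] tcp [ 0.476  -0.3774  0.0564] clock 20.15
235.8
d [1.08 3.93 0.02] w [ 0.004 -0.001 -0.554] tcp [ 0.476  -0.3774  0.0564] clock 20.15
```

{"name": "arm_command", "arguments": {
  "increments": [
    {"dx":0.05,"dy":0.57,"dz":0,"wx":0,"wy":0,"wz":-0.095,"grip":0.7},
    {"dx":0.15,"dy":1.27,"dz":0,"wx":0,"wy":0,"wz":-0.186,"grip":0.7},
    {"dx":0.3,"dy":1.97,"dz":0,"wx":0,"wy":0,"wz":-0.278,"grip":0.7},
    {"dx":0.5,"dy":2.65,"dz":0,"wx":0,"wy":0,"wz":-0.37,"grip":0.7},
    {"dx":0.8,"dy":3.31,"dz":0,"wx":0,"wy":0,"wz":-0.462,"grip":0.7},
    {"dx":1.12,"dy":3.93,"dz":0,"wx":0,"wy":0,"wz":-0.554,"grip":0.7},
    {"dx":1.12,"dy":3.93,"dz":0,"wx":0,"wy":0,"wz":-0.554,"grip":0.7},
    {"dx":1.12,"dy":3.93,"dz":0,"wx":0,"wy":0,"wz":-0.554,"grip":0.7}
  ]
}}

```text
clock: 20.95
eef_pos: [0.5027, -0.4089, 0.0564]
tool_rot: [0.884, 0.467, 0.001, 0.002]
ft_force: [1.6, 0.3, 5.2]
grip_width: 0.0105
grasp_force: 59.0
```

```bash
python3 - <<'E'
from h import *
o=monitor.get_obs(); v=o["eef_pos"][:2]-[.5457,-.3444]; print(np.degrees(np.arctan2(*v[::-1]))%360,np.hypot(*v)); plan(.4746,-.3764,.053,55.8)
E
```

```text
236.3254715530894 0.077471402109736
d [ 1.1  -4.16  0.32] w [ 0.005 -0.    -0.002] tcp [ 0.5027 -0.4089  0.0564] clock 20.95
```

Release, lift and check.

{"name": "arm_command", "arguments": {
  "increments": [
    {"dx":0,"dy":0,"dz":0,"wx":0,"wy":0,"wz":0,"grip":3.5},
    {"dx":0,"dy":0,"dz":0,"wx":0,"wy":0,"wz":0,"grip":3.5},
    {"dx":0,"dy":0,"dz":0,"wx":0,"wy":0,"wz":0,"grip":3.5},
    {"dx":0,"dy":0,"dz":0,"wx":0,"wy":0,"wz":0,"grip":3.5},
    {"dx":0,"dy":0,"dz":-4,"wx":0,"wy":0,"wz":0,"grip":3.5},
    {"dx":0,"dy":0,"dz":-9,"wx":0,"wy":0,"wz":0,"grip":3.5},
    {"dx":0,"dy":0,"dz":-14,"wx":0,"wy":0,"wz":0,"grip":3.5},
    {"dx":0,"dy":0,"dz":-17,"wx":0,"wy":0,"wz":0,"grip":3.5},
    {"dx":0,"dy":0,"dz":-17,"wx":0,"wy":0,"wz":0,"grip":3.5},
    {"dx":0,"dy":0,"dz":-17,"wx":0,"wy":0,"wz":0,"grip":3.5}
  ]
}}

```text
clock: 21.95
eef_pos: [0.501, -0.4084, 0.2245]
tool_rot: [0.884, 0.467, 0.0, 0.001]
ft_force: [0.1, 0.5, -0.7]
grip_width: 0.0352
grasp_force: 0.0
```

```bash
python3 - <<'E'
from v import *
print(monitor.get_obs()["eef_pos"],monitor.get_obs()["ft_force"])
p,d,c=snap("wrist"); W=cloud(d,c); valve(W)
S,d,c=snap("scene"); W=cloud(d,c)
for n,u,v,r,z in(("jar",418,300,25,.05),("spool",508,298,16,.035),("tin",182,326,25,.018)): print(n,rect(win(W,u,v,r,z,.1)))
for x,y in((.5765,-.069),(.575,-.007),(.513,-.009),(.5145,-.0705)): near(W,x,y,.014,((.05,.06),))
E
```

```text
[ 0.50099285 -0.40838745  0.22446082] [ 0.06525898  0.52218102 -0.71828143]
lever [ 525.  -380.4  106.8   24.6   60.3] 2307
bar [ 512.8 -393.2   72.2   11.3   56.1] dir 235.86255 [   0.561    0.828  513.837 -391.976]
bowl [ 532.9 -276.3   35.2   35.    12.2] 0.07461632005237939
pipe [ 548.1 -355.9   34.1  147.7   11.6] 100.72726 3281
plate [ 545.7 -345.2   70.8  150.6   10.8] 0.008111743654144665
jar [540.8 218.7  57.6  56.9  86.7]
spool [478.  365.6  36.7  38.1  62.1]
tin [ 713.  -155.6   65.2   66.8    8. ]
near 0.05 [576.3 -67.9  19.3  19.1   1.7] 112 0.0552
near 0.05 [574.4  -6.6  18.   15.8  20.6] 83 0.0551
near 0.05 [512.1  -6.3  18.3  14.4  20.3] 75 0.0549
near 0.05 [513.8 -68.7  17.2  16.1   2.4] 76 0.0553
```

```bash
python3 -c "
from h import *
print(job.job_done())"
```

```text
the job is handed in; nothing more can be done
None
```

The job is handed in at about 22 s: all three dies measured fully down in their matching bores, the air lever measured at about 45°, and the loaded die, spool, jar and tin measured where they started; the hand-in returned no verdict.

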